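# Free a scale's rusted transport lock and weigh a batch of drawn cups

### The job

Weigh the drawn cups on the bench scale. First, with nothing on it yet, free the rusted transport lock: rock its wing knob to and fro in short arcs until it breaks loose, then unscrew it anticlockwise to its open stop; then, with the beam still arrested, stand every cup from the tray upright on the goods platform. Push the arrest lever right over to release the beam, let the loaded platform sink all the way, bring the lever right back so that the beam is arrested level, and only then stand the cups back in the tray, upright, leaving everything else as it is.

Things in the scene. Friction and masses are not known exactly. Their poses are not given: they have to be found in the camera images.
- scale: over-and-under bench scale: cast bed 200 x 450 x 18 mm carrying all its parts. Origin: on the table under the fulcrum; z up, x away from the robot; the beam lies along its y axis, goods platform at -y, counterweight platform (two iron weights, fixed) at +y. A pointer tower 132 mm high stands at its x = +88, y = +20 mm. It does not move
- platform (a point): centre of the upper face of the goods platform, a flat steel plate 250 (x) x 200 (y) mm without a rim; the face is 93 mm above the table while the beam is level. Axes as those of the scale. The platform stays level and sinks 14 mm when the beam tips
- beam (a joint): angle of the scale's beam: 0 level, positive as the goods platform sinks, stops at +0.09 (goods platform fully down) and -0.09. Arrested it stays within about 0.015 of level. With the cups on, the released platform sinks in 1 to 3 s; empty it would rise
- wing_grip (a point): point on the axis of the rusty wing knob of the transport lock, 131 mm above the table, a good height for the TCP; the knob stands on a bridge over the beam. Its wing is an upright bar 70 mm long (x axis of this point), 11 mm thick (y axis), from 108 to 144 mm above the table, on a round hub 28 mm wide. The knob turns about the vertical z axis
- lock_wing (a joint): turn of the wing knob, anticlockwise from above positive: near 0 locked, open stop 2.20. Seized: 0.5 to 1 N m moves it, but only to +0.26 or -0.26, where it stops dead however hard it is forced. Each full swing from end to end breaks some rust; after 4 to 10 swings it passes the anticlockwise end, then turns lightly and stays where it is left. Unopened it blocks the beam
- lever_ball (a point): centre of the black ball (28 mm diameter) on the end of the arrest lever, about 126 mm above the table at both ends of its swing, 138 mm halfway. It is 98 mm from the pivot; the lever's bar is 8 x 10 mm
- lever_pivot (a point): the lever's pivot, 40 mm above the table on the robot's side of the scale; the lever turns about the y axis of the scale, in the upright plane along the scale's x axis
- arrest_lever (a joint): 0: leaning 0.5 rad towards the robot (scale -x), beam arrested (held level); 1.0 (its stop): leaning 0.5 rad away (scale +x), beam fully released. It stays where it is left; about 3.5 N at the ball moves it
- tray: sheet-steel transfer tray 250 x 250 mm, floor 3 mm thick, walls 42 mm high and 3 mm thick; origin on the table under its centre. It does not move
- cup1: drawn metal cup, 64 mm diameter, 86 mm tall, closed end up, about 260 g; origin: centre of its lower end, z up along its axis. Three or four cups are present, standing in the tray
- cup2: drawn metal cup, 64 mm diameter, 86 mm tall, closed end up, about 260 g; origin: centre of its lower end, z up along its axis. Three or four cups are present, standing in the tray
- cup3: drawn metal cup, 64 mm diameter, 72 mm tall, closed end up, about 220 g; origin: centre of its lower end, z up along its axis. Three or four cups are present, standing in the tray
- cup4: drawn metal cup, 64 mm diameter, 72 mm tall, closed end up, about 220 g; origin: centre of its lower end, z up along its axis. Three or four cups are present, standing in the tray
- trim1: trim ring (offcut), 38 mm diameter, 16 mm high, lying among the cups in the tray; not a cup, stays in the tray. Origin: centre of its underside
- trim2: trim ring (offcut), 38 mm diameter, 16 mm high, lying among the cups in the tray; not a cup, stays in the tray. Origin: centre of its underside
- tongs: steel tongs, 195 mm long, lying in front of the scale; bystander
- wire_brush: flat brush with a wooden handle, lying on the table; bystander
- oil_can: can, 52 mm diameter, 150 mm tall; bystander
- spanner: spanner lying on the table; bystander
- jar: jar, 64 mm diameter, 90 mm tall, behind the tray; bystander
Not all that is in view belongs to the job. What is shaped like the cup1 but blue is not meant. Leave any pink look-alike of the cup4 alone.

How it is judged:
By the outcome, as a careful person would: the job done as asked, in the order asked, and still so for the second after the job is handed in, with the robot touching nothing.
Of cup1, cup2, cup3, cup4 only 3 to 4 are there at a start; the rules pass over those that are not, and their reading is None.
At some moment in a run one of cup1, cup2, cup3, cup4 may be knocked a few centimetres aside while the robot is not near it.
It also fails if it takes over 210 s, if anything falls off the work surface, if the arm or the gripper's body presses on something with over 40 N, if the wrist force passes 120 N, or if a joint passes its speed limit or range.

### The arm

A 7-joint arm with a two-finger parallel gripper is mounted at the origin on the work surface. World frame = base frame: x ahead of the robot, y to its left, z up, the work surface at z = 0. Lengths are in mm, angles in rad, forces in N, time in s.
With the tool pointing down it reaches from about 425 to 1025 mm from the base axis. Payload 3.6 kg.
Tool frame: the origin (TCP) lies between the finger pads, 19 mm behind the fingertips; this is the grasp point; z points along the fingers, y is the line along which they close (so a half turn about z gives the same grasp; the last joint's range is limited). The gripper opens to 85 mm and grips with 20 to 120 N. Pads are 22 mm wide; open, the fingers measure 114 mm over their backs; the gripper's body (76 mm by 85 mm) begins 54 mm behind the grasp point. The pads swing forward as they close: fully open they stand 13 mm farther back than shut.
Start: joints at [-1.437, 0.591, 0.048, 1.609, -0.033, 0.943, -0.034], TCP at [163.725, 706.275, 250.002] pointing down, gripper open.
Joint ranges: [-2.69, 2.69], [-0.47, 2.24], [-1.27, 1.36], [0.19, 2.51], [-1.53, 4.68], [0.08, 2.07], [-3.09, 3.09]. Speed limits (rad/s): [2.57, 2.57, 3.14, 3.14, 3.14, 3.14, 3.14].

### API

Orientations are given as a unit quaternion [w, x, y, z].
In Python, from bench import state, capture, camera_info, hand_in gives the robot as it stands. The module is installed in compiled form; this text tells all that it offers.
- The arm moves only by the shell command python3 -m inch 'ROWS' [OPENING] [FORCE]. ROWS is JSON, a list that holds one entry, the list of rows, each a list of 6 numbers: the shift along the tool's x, y, z in cm, then the turn, a rotation vector about the tool's x, y, z in rad. A call has 1 to 8 rows; each row is the pose to reach, as a shift and turn from the pose commanded when the call began, along the tool's axes at that moment; what a row does not reach only later rows make up. A row lasts 1/12 s, in which the tool goes at most 41.7 mm and 7.16 degrees, less where a joint would pass 70% of its speed; a pose out of reach is approached as far as the arm can. A call with a gripper value outside its range is refused whole. OPENING is the opening, from 0 (shut) to 1 (fully open), set as the call begins (- or left out, the last holds). The fingers move at their own pace and stop on an object; FORCE is the grip in N (left out, the last holds). Time passes only in rows, so rows that repeat a pose let the fingers close. It gives the time, the measured TCP pose, the force, the opening and the grip force at its end, in the units of the state.
- state(): the state, without advancing time (a new reading comes with each control period).
- capture(name): name is "scene" or "top"; returns the picture (420x560x3 uint8, red, green, blue); there is no depth.
- camera_info(name): a dict with "intrinsics" (3x3 intrinsics, pixels), "world_from_camera" (4x4, takes a point from camera to world coordinates). Camera axes: x right, y down, z forward; pixel columns grow to the right and rows downward; lengths in mm; the calibration is good to about 2 mm. A picture is of the moment at which its call begins. camera_info takes no time and is no camera call.
- hand_in(): hands the job in; it is judged then, once.
The state is a dict: "t": time; "qpos": joint angles; "qd": joint speeds; "tau": joint torques, N m; "position": TCP position; "eef_rot": TCP orientation; "contact_force": force on the tool from outside, world axes, zero at the start; "moment": the same for the moment, N m; "gripper_width": finger opening in mm; "grasp_force": force on a finger pad.
Only numpy, scipy, OpenCV 4.12 (cv2) and the standard library are available. Lean on these libraries where they do the work, as an engineer would, in place of code of your own. Each camera call takes 0.05 s, during which the arm holds its last target. There are 200 camera calls.

## Working session

There is one attempt and no reset: what is moved stays moved. The work goes in short steps, Python scripts to look and compute and a shell command to move; the robot and the scene stay as the last step left them, time stands still between calls to the robot, and variables do not carry over. Pictures are saved under pics/ and viewed, at most 14 in all, crops included, and the job is handed in when it is done.

```bash
mkdir -p pics
cat > h.py <<'E'
import numpy as np,cv2
from bench import state,capture,camera_info
def snap(n,f):
    im=capture(n); cv2.imwrite('pics/'+f,im[:,:,::-1]); return im
def ray(n,u,v):
    c=camera_info(n);K=np.array(c['intrinsics']);T=np.array(c['world_from_camera'])
    return T[:3,3],T[:3,:3]@np.linalg.solve(K,[u,v,1.])
def plane(n,u,v,z):
    o,d=ray(n,u,v); return (o+d*(z-o[2])/d[2]).round(1)
def proj(n,p):
    c=camera_info(n);K=np.array(c['intrinsics']);T=np.array(c['world_from_camera'])
    q=K@(T[:3,:3].T@(np.array(p,float)-T[:3,3])); return (q[:2]/q[2]).round(1)
E
python3 - <<'E'
from h import *
snap('top','t0.png');snap('scene','s0.png')
for n in('top','scene'):
    c=camera_info(n);print(n,np.array(c['intrinsics']).round(1).tolist(),np.array(c['world_from_camera']).round(3).tolist())
print(state())
E
```

```text
top [[437.0, 0.0, 275.1], [0.0, 437.0, 211.4], [0.0, 0.0, 1.0]] [[0.014, -0.993, 0.12, 404.118], [-1.0, -0.011, 0.024, -34.042], [-0.022, -0.12, -0.993, 1319.341], [0.0, 0.0, 0.0, 1.0]]
scene [[378.9, 0.0, 285.4], [0.0, 378.9, 205.8], [0.0, 0.0, 1.0]] [[-0.544, 0.564, -0.621, 1186.199], [0.839, 0.355, -0.412, 397.153], [-0.012, -0.745, -0.667, 790.294], [0.0, 0.0, 0.0, 1.0]]
{'t': 0.1, 'qpos': array([-1.43648046,  0.59202626,  0.04829905,  1.60971832, -0.03330406,
        0.94269108, -0.03369133]), 'qd': array([ 0.00043303, -0.00232536, -0.00046879, -0.00354276,  0.00029595,
       -0.00048748, -0.00105873]), 'tau': array([ 4.99874135e-03, -5.49998224e+01,  1.55328032e+00, -1.98825663e+01,
        9.74730036e-03,  3.78198281e-03, -1.47301955e-05]), 'position': array([163.56425115, 705.57123277, 248.94676893]), 'eef_rot': array([-6.18144983e-05,  1.13616854e-01,  9.93524117e-01, -1.01727417e-03]), 'contact_force': array([-0.06297514, -0.04696584, -0.72285177]), 'moment': array([0.05785404, 0.00837133, 0.03795953]), 'grasp_force': 0.0, 'gripper_width': 85.36509234966734}
```

View pics/t0.png

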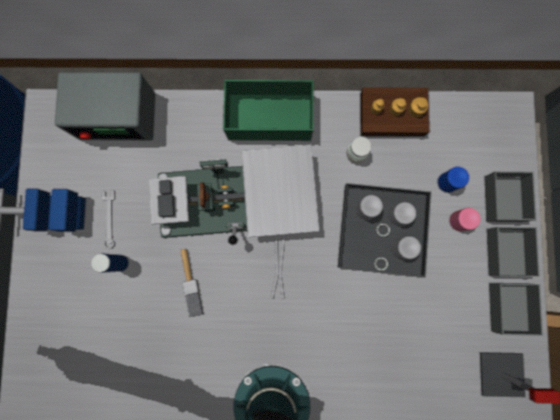

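View pics/s0.png

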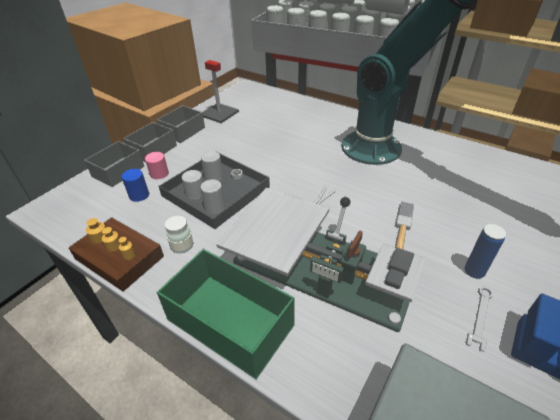

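The top view shows three grey cups at (372,206), (405,213) and (409,248), with trim rings at (383,229) and (381,264). The goods platform is around (281,190), the brown wing at about (203,195) and the lever ball at (233,240). I'll zoom in on the scale and measure.

Run:
```python
from h import *
t=cv2.imread('pics/t0.png');s=cv2.imread('pics/s0.png')
a=cv2.resize(t[145:255,145:325],None,fx=4.4,fy=4.4,interpolation=cv2.INTER_CUBIC)
cv2.imwrite('pics/c1.png',a)
b=cv2.resize(s[180:330,290:430],None,fx=4,fy=4,interpolation=cv2.INTER_CUBIC)
cv2.imwrite('pics/c2.png',b)
# platform contour
hsv=cv2.cvtColor(t,cv2.COLOR_BGR2HSV)
for p in [(246,150),(311,147),(318,233),(250,238)]: print('plat',plane('top',*p,93))
for p in [(346,184),(430,190),(424,277),(340,268)]: print('tray',plane('top',*p,42))
for p in[(372,204),(405,211),(409,246)]: print('cup',plane('top',*p,86),plane('top',*p,72))
print('wing',plane('top',203,195,144)); print('ball',plane('top',233,240,126)); print('scene ball',plane('scene',345,202,126))
```

```text
plat [729.1  81.7  93. ]
plat [ 739.5 -105.2   93. ]
plat [ 492.4 -125.9   93. ]
plat [475.9  64.8  93. ]
tray [ 642.1 -211.9   42. ]
tray [ 626.7 -457.9   42. ]
tray [ 373.4 -433.7   42. ]
tray [ 395.6 -193.4   42. ]
cup [ 577.1 -279.    86. ] [ 579.1 -281.8   72. ]
cup [ 558.2 -371.5   86. ] [ 560.  -375.3   72. ]
cup [ 459.7 -380.5   86. ] [ 460.3 -384.5   72. ]
wing [588.7 191.8 144. ]
ball [467.9 108.6 126. ]
scene ball [470.2 112.3 126. ]
```

View pics/c1.png

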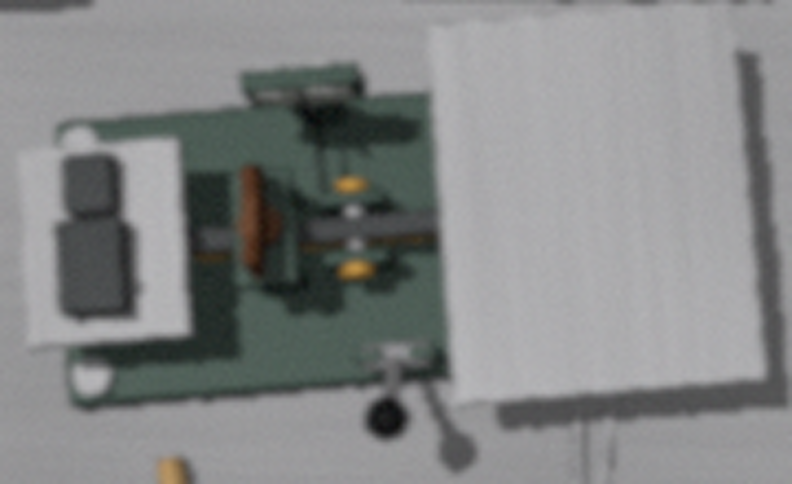

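View pics/c2.png

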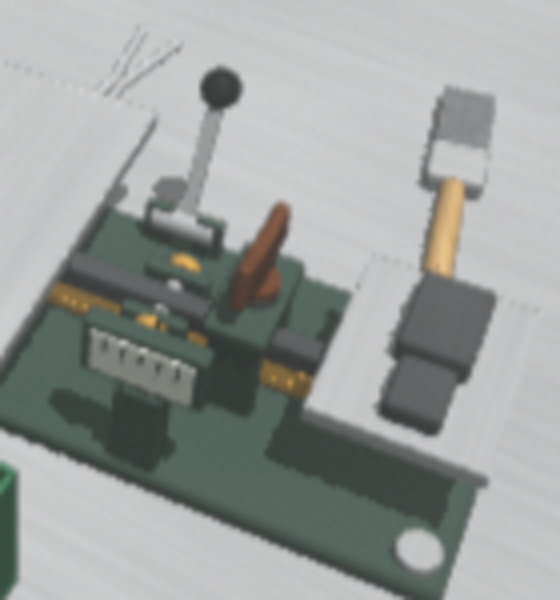

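```bash
cat >> h.py <<'E'
def tri(a,b):
    (o1,d1),(o2,d2)=ray('top',*a),ray('scene',*b)
    A=np.zeros((3,3));y=np.zeros(3)
    for o,d in((o1,d1),(o2,d2)):
        d=d/np.linalg.norm(d);P=np.eye(3)-np.outer(d,d);A+=P;y+=P@o
    return np.linalg.solve(A,y).round(1)
E
python3 - <<'E'
from h import *
t=cv2.imread('pics/t0.png');s=cv2.imread('pics/s0.png')
for nm,im,roi in(('top',t,(195,180,215,212)),('scene',s,(345,225,368,258))):
    x0,y0,x1,y1=roi;c=im[y0:y1,x0:x1].astype(int);m=((c[...,2]-c[...,0]>25)&(c[...,2]-c[...,1]>15)&(c[...,2]<150)).astype(np.uint8)
    n,l,st,ce=cv2.connectedComponentsWithStats(m);i=1+st[1:,4].argmax()
    ys,xs=np.where(l==i);r=cv2.minAreaRect(np.c_[xs+x0,ys+y0].astype(np.float32));print(nm,st[i],cv2.boxPoints(r).round(1).tolist())
for a in[(201.8,182.5),(203.4,206.4)]: print('wing end',plane('top',*a,144))
for w,roi in(('top',(222,230,245,250)),('scene',(335,192,356,212))):
    im=t if w=='top' else s;x0,y0,x1,y1=roi
    m=(im[y0:y1,x0:x1].max(2)<50).astype(np.uint8);n,l,st,ce=cv2.connectedComponentsWithStats(m);i=1+st[1:,4].argmax();print(w,'ball',ce[i]+[x0,y0],st[i])
# cups: bright tops in the tray
c=t[180:280,340:435];g=cv2.GaussianBlur(cv2.cvtColor(c,cv2.COLOR_BGR2GRAY),(3,3),0)
m=(g>125).astype(np.uint8)
n,l,st,ce=cv2.connectedComponentsWithStats(m)
for i in range(1,n):
    if 150<st[i,4]<1500: print('cupblob',st[i]+[340,180,0,0,0],ce[i]+[340,180])
cv2.imwrite('pics/c3.png',np.hstack([cv2.resize(c,None,fx=4,fy=4,interpolation=cv2.INTER_CUBIC),cv2.resize(s[145:225,155:275],(400,400))]))
# platform lines
for p in[(243,152),(306,147)]:pass
E
```

```text
top [  4   3   9  23 105] [[199.0, 183.0], [207.0, 183.0], [207.0, 205.0], [199.0, 205.0]]
scene [  4   6  13  26 111] [[345.20001220703125, 254.0], [358.0, 229.89999389648438], [362.6000061035156, 232.39999389648438], [349.79998779296875, 256.3999938964844]]
wing end [623.3 196.2 144. ]
wing end [557.3 189.6 144. ]
top ball [232.42553191 239.53191489] [ 7  6  8  8 47]Traceback (most recent call last):
  File "<stdin>", line 10, in <module>
ValueError: attempt to get argmax of an empty sequence
```

Run:
```python
from h import *
t=cv2.imread('pics/t0.png');s=cv2.imread('pics/s0.png')
P=[plane('top',*p,93) for p in[(242.7,150.7),(312,146.1),(319.5,230.9),(248.4,236.4)]]
print(P,np.mean(P,0))
print('ball tri',tri((232.6,240),(345,202)))
c=t[180:280,340:435];g=cv2.GaussianBlur(cv2.cvtColor(c,cv2.COLOR_BGR2GRAY),(3,3),0)
ci=cv2.HoughCircles(cv2.resize(g,None,fx=4,fy=4,interpolation=cv2.INTER_CUBIC),cv2.HOUGH_GRADIENT,1,60,param1=80,param2=18,minRadius=35,maxRadius=60)
for x,y,r in ci[0]:
    u,v=x/4+340,y/4+180; print('circ',u,v,r/4,plane('top',u,v,86),plane('top',u,v,72))
cv2.imwrite('pics/c3.png',np.hstack([cv2.resize(c,(400,400),interpolation=cv2.INTER_CUBIC),cv2.resize(s[145:225,155:275],(400,400))]))
```

```text
[array([727. ,  91.2,  93. ]), array([ 742.2, -108. ,   93. ]), array([ 498.3, -130.1,   93. ]), array([480.3,  69.4,  93. ])] [611.95  -19.375  93.   ]
ball tri [467.7 110.6 123.4]
circ 405.125 212.875 10.775 [ 552.9 -371.7   86. ] [ 554.6 -375.6   72. ]
circ 371.375 206.125 10.95 [ 571.  -277.1   86. ] [ 572.9 -279.9   72. ]
circ 409.875 247.375 10.75 [ 455.9 -382.9   86. ] [ 456.5 -386.8   72. ]
circ 354.125 192.125 11.725 [ 610.7 -228.7   86. ] [ 613. -231.   72.]
```

View pics/c3.png

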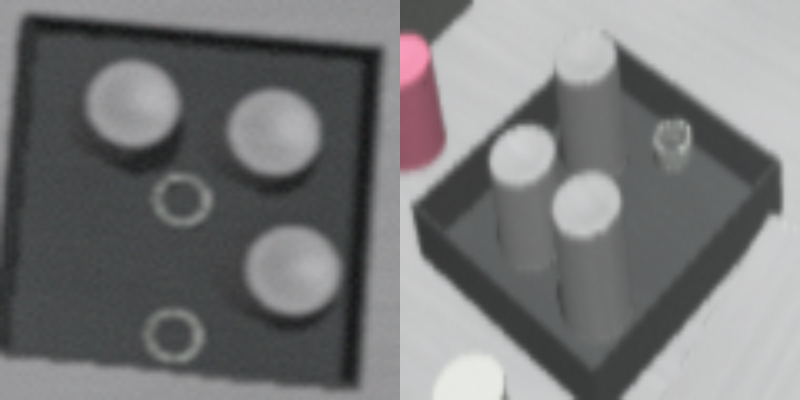

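```bash
cat >> h.py <<'E'
from scipy.spatial.transform import Rotation as R
def go(x,y,z,ang=None):
    """shift (cm) and turn in tool axes to reach x,y,z with tool y at world angle ang (deg, mod 180), tool down"""
    s=state();q=s['eef_rot'];M=R.from_quat([q[1],q[2],q[3],q[0]])
    d=M.inv().apply(np.array([x,y,z])-s['position'])/10
    yw=M.apply([0,1,0]);a0=np.degrees(np.arctan2(yw[1],yw[0]));w=np.zeros(3);a=a0
    if ang is not None:
        a=a0+(ang-a0+90)%180-90
    ar=np.radians(a);T=np.array([[np.sin(ar),np.cos(ar),0],[-np.cos(ar),np.sin(ar),0],[0,0,-1]])
    w=(M.inv()*R.from_matrix(T)).as_rotvec()
    print('at',s['position'].round(1),'yang',a0.round(1),'q7',s['qpos'][6].round(2),'F',s['contact_force'].round(1),'M',s['moment'].round(2),'w',round(s['gripper_width'],1),'gf',round(s['grasp_force'],1),'t',round(s['t'],1),'\n shift',d.round(2),'turn',w.round(3))
E
python3 -m inch '[[[-26.6,-20.2,0,0,0,-0.11],[-26.6,-20.2,0,0,0,-0.22],[-26.6,-20.2,0,0,0,-0.327],[-26.6,-20.2,0,0,0,-0.327],[-26.6,-20.2,0,0,0,-0.327],[-26.6,-20.2,0,0,0,-0.327],[-26.6,-20.2,0,0,0,-0.327],[-26.6,-20.2,0,0,0,-0.327]]]' 0.4
python3 - <<'E'
from h import *
go(590.3,192.9,200,95.7)
for n,(a,b) in dict(A=((371.4,206.1),(211.1,186)),B=((405.1,212.9),(191.6,176)),C=((409.9,247.4),(210.8,156.6))).items(): print(n,tri(a,b))
E
```

```text
t: 0.77
position: [377.6, 447.9, 249.7]
eef_rot: [-0.0, -0.05, 0.999, -0.0]
contact_force: [0.5, 1.1, -0.2]
gripper_width: 33.8
grasp_force: 0.0Traceback (most recent call last):
  File "<stdin>", line 2, in <module>
  File "h.py", line 28, in go
    w=(M.inv()*R.from_matrix(T)).as_rotvec()
               ~~~~~~~~~~~~~^^^
  File "scipy/spatial/transform/_rotation.pyx", line 1143, in scipy.spatial.transform._rotation.Rotation.from_matrix
ValueError: Non-positive determinant (left-handed or null coordinate frame) in rotation matrix 0: [[ 0.99505557 -0.09931975  0.        ]
 [ 0.09931975  0.99505557  0.        ]
 [ 0.          0.         -1.        ]].
```

```bash
sed -i 's/\[\[np.sin(ar),np.cos(ar),0\],\[-np.cos(ar)/[[-np.sin(ar),np.cos(ar),0],[np.cos(ar)/' h.py
python3 - <<'E'
from h import *
go(590.3,192.9,200,95.7)
for n,(a,b) in dict(A=((371.4,206.1),(211.1,186)),B=((405.1,212.9),(191.6,176)),C=((409.9,247.4),(210.8,156.6))).items(): print(n,tri(a,b))
E
```

```text
at [377.6 447.9 249.7] yang 95.7 q7 0.71 F [ 0.5  1.1 -0.2] M [ 0.   -0.05 -0.04] w 33.8 gf 0.0 t 0.8 
 shift [-18.63 -27.48   4.98] turn [-0.001 -0.    -0.   ]
A [ 571.  -277.1   82.8]
B [ 554.1 -375.3   69.7]
C [ 454.7 -382.    82.9]
```

```bash
python3 -m inch '[[[-18.6,-27.5,2,0,0,0.12],[-18.6,-27.5,2,0,0,0.24],[-18.6,-27.5,2,0,0,0.36],[-18.6,-27.5,2,0,0,0.48],[-18.6,-27.5,2,0,0,0.6],[-18.6,-27.5,2,0,0,0.72],[-18.6,-27.5,2,0,0,0.84],[-18.6,-27.5,2,0,0,0.96]]]' >/dev/null
python3 -m inch '[[[0,0,0,0,0,0.12],[0,0,0,0,0,0.24],[0,0,0,0,0,0.36],[0,0,0,0,0,0.48],[0,0,0,0,0,0.6],[0,0,0,0,0,0.72],[0,0,0,0,0,0.84],[0,0,0,0,0,0.96]]]' >/dev/null
python3 -m inch '[[[0,0,0,0,0,0.12],[0,0,0,0,0,0.24],[0,0,0,0,0,0.36],[0,0,0,0,0,0.48],[0,0,0,0,0,0.6],[0,0,0,0,0,0.72],[0,0,0,0,0,0.84],[0,0,0,0,0,0.96]]]' >/dev/null
python3 - <<'E'
from h import *
go(590.3,192.9,180,95.7)
E
```

```text
at [588.7 194.9 229.6] yang -69.6 q7 -1.06 F [0.7 0.8 0. ] M [-0.05  0.02  0.02] w 33.8 gf 0.0 t 2.8 
 shift [0.08 0.25 4.96] turn [-0.     0.001  0.256]
```

```bash
python3 -m inch '[[[0.08,0.25,2,0,0,0.12],[0.08,0.25,4.5,0,0,0.24],[0.08,0.25,6.5,0,0,0.256],[0.08,0.25,8,0,0,0.256],[0.08,0.25,9,0,0,0.256],[0.08,0.25,9.8,0,0,0.256],[0.08,0.25,9.8,0,0,0.256]]]' 0.4
python3 -m inch '[[[0,0,0,0,0,0],[0,0,0,0,0,0],[0,0,0,0,0,0],[0,0,0,0,0,0],[0,0,0,0,0,0]]]' 0 100
python3 - <<'E'
from h import *
go(590.3,192.9,131,95.7)
E
```

```text
t: 3.35
position: [590.1, 192.6, 130.7]
eef_rot: [0.0, 0.999, 0.053, -0.001]
contact_force: [-1.0, -0.5, 0.1]
gripper_width: 34.0
grasp_force: 0.0
t: 3.77
position: [590.6, 197.4, 132.9]
eef_rot: [-0.003, 0.999, 0.054, -0.0]
contact_force: [-1.7, 6.5, -0.1]
gripper_width: 9.3
grasp_force: 98.0
at [590.6 197.4 132.9] yang -83.8 q7 -1.15 F [-1.7  6.5 -0.1] M [ 1.03  0.14 -0.02] w 9.3 gf 98.0 t 3.8 
 shift [-0.08  0.44  0.18] turn [-0.007 -0.     0.009]
```

```bash
python3 -m inch '[[[0,-0.5,0,0,0,0],[0,-0.5,0,0,0,0],[0,-0.5,0,0,0,-0.12],[0,-0.5,0,0,0,-0.24],[0,-0.5,0,0,0,-0.32],[0,-0.5,0,0,0,-0.32]]]'
python3 - <<'E'
from h import *
go(590.3,197.9,131,95.7)
E
```

```text
t: 4.27
position: [590.7, 196.9, 132.9]
eef_rot: [-0.002, 0.979, 0.205, 0.001]
contact_force: [1.3, 0.1, -1.9]
gripper_width: 9.6
grasp_force: 114.3
at [590.7 196.9 132.9] yang -66.3 q7 -0.92 F [ 1.3  0.1 -1.9] M [ 0.23  0.28 -1.72] w 9.6 gf 114.3 t 4.3 
 shift [ 0.   -0.11  0.19] turn [-0.003 -0.002  0.314]
```

```bash
echo 'from h import *
go(590.3,197.9,131,95.7)' > g.py
python3 -m inch '[[[0,0,0,0,0,0.12],[0,0,0,0,0,0.24],[0,0,0,0,0,0.36],[0,0,0,0,0,0.48],[0,0,0,0,0,0.6],[0,0,0,0,0,0.66],[0,0,0,0,0,0.66]]]' >/dev/null; python3 g.py
python3 -m inch '[[[0,0,0,0,0,-0.12],[0,0,0,0,0,-0.24],[0,0,0,0,0,-0.36],[0,0,0,0,0,-0.48],[0,0,0,0,0,-0.6],[0,0,0,0,0,-0.66],[0,0,0,0,0,-0.66]]]' >/dev/null; python3 g.py
```

```text
at [590.6 198.1 132.9] yang -102.6 q7 -1.42 F [-2.  -2.2  3.8] M [-0.01  0.24  2.52] w 9.5 gf 112.9 t 4.8 
 shift [-0.03  0.03  0.19] turn [ 0.004 -0.    -0.319]
at [590.7 196.9 132.9] yang -66.3 q7 -0.92 F [ 2.  -0.1  0.8] M [ 0.21  0.5  -1.89] w 9.4 gf 116.3 t 5.4 
 shift [ 0.   -0.11  0.19] turn [-0.003 -0.002  0.314]
```

```bash
for i in 1; do
python3 -m inch '[[[0,0,0,0,0,0.12],[0,0,0,0,0,0.24],[0,0,0,0,0,0.36],[0,0,0,0,0,0.48],[0,0,0,0,0,0.6],[0,0,0,0,0,0.66],[0,0,0,0,0,0.66]]]' >/dev/null
python3 -m inch '[[[0,0,0,0,0,-0.12],[0,0,0,0,0,-0.24],[0,0,0,0,0,-0.36],[0,0,0,0,0,-0.48],[0,0,0,0,0,-0.6],[0,0,0,0,0,-0.66],[0,0,0,0,0,-0.66]]]' >/dev/null; python3 g.py
python3 -m inch '[[[0,0,0,0,0,0.12],[0,0,0,0,0,0.24],[0,0,0,0,0,0.36],[0,0,0,0,0,0.48],[0,0,0,0,0,0.6],[0,0,0,0,0,0.66],[0,0,0,0,0,0.66]]]' >/dev/null
python3 -m inch '[[[0,0,0,0,0,-0.12],[0,0,0,0,0,-0.24],[0,0,0,0,0,-0.36],[0,0,0,0,0,-0.48],[0,0,0,0,0,-0.6],[0,0,0,0,0,-0.66],[0,0,0,0,0,-0.66]]]' >/dev/null; python3 g.py
python3 -m inch '[[[0,0,0,0,0,0.12],[0,0,0,0,0,0.24],[0,0,0,0,0,0.36],[0,0,0,0,0,0.48],[0,0,0,0,0,0.6],[0,0,0,0,0,0.66],[0,0,0,0,0,0.66]]]' >/dev/null
python3 -m inch '[[[0,0,0,0,0,-0.12],[0,0,0,0,0,-0.24],[0,0,0,0,0,-0.36],[0,0,0,0,0,-0.48],[0,0,0,0,0,-0.6],[0,0,0,0,0,-0.66],[0,0,0,0,0,-0.66]]]' >/dev/null; python3 g.py
done
```

```text
at [590.8 196.9 132.9] yang -66.3 q7 -0.91 F [-0.4  0.2  4.9] M [ 0.13  0.35 -2.25] w 9.4 gf 129.0 t 6.6 
 shift [-0.   -0.11  0.19] turn [-0.002 -0.002  0.315]
at [590.5 197.1 133.2] yang -67.2 q7 -0.92 F [-3.3  2.9  8. ] M [ 0.22  0.62 -5.69] w 9.6 gf 233.4 t 7.8 
 shift [ 0.01 -0.08  0.22] turn [-0.006 -0.003  0.299]
at [590.5 196.8 133.3] yang -66.0 q7 -0.91 F [ 1.3 -4.2 15. ] M [-1.36  1.44 -2.52] w 9.6 gf 125.4 t 8.9 
 shift [ 0.03 -0.11  0.23] turn [-0.001 -0.001  0.32 ]
```

```bash
python3 -m inch '[[[0,0,0,0,0,0.12],[0,0,0,0,0,0.24],[0,0,0,0,0,0.36],[0,0,0,0,0,0.48],[0,0,0,0,0,0.6],[0,0,0,0,0,0.65],[0,0,0,0,0,0.65]]]' >/dev/null;python3 g.py
python3 -m inch '[[[0,0,0,0,0,-0.12],[0,0,0,0,0,-0.24],[0,0,0,0,0,-0.36],[0,0,0,0,0,-0.48],[0,0,0,0,0,-0.6],[0,0,0,0,0,-0.65],[0,0,0,0,0,-0.65]]]' >/dev/null; python3 g.py
python3 -m inch '[[[0,0,0,0,0,-0.05],[0,0,0,0,0,-0.08],[0,0,0,0,0,-0.08]]]' >/dev/null; python3 g.py
python3 - <<'E'
from h import *
im=snap('top','t1.png')
E
```

```text
at [589.6 198.3 133.2] yang -101.9 q7 -1.4 F [-3.9 -0.6 11.1] M [0.16 0.93 1.86] w 9.2 gf 111.2 t 9.5 
 shift [0.07 0.02 0.22] turn [ 0.004  0.003 -0.308]
at [589.9 196.4 133.3] yang -65.9 q7 -0.9 F [-2.7 -2.1  7.4] M [-0.49  0.9   0.25] w 9.4 gf 102.3 t 10.1 
 shift [ 0.1  -0.12  0.23] turn [-0.001  0.001  0.322]
at [590.  196.1 133.2] yang -60.6 q7 -0.84 F [-3.8 -3.1  9.6] M [-0.42  0.84  0.13] w 9.3 gf 104.0 t 10.3 
 shift [ 0.12 -0.14  0.22] turn [0.003 0.002 0.413]
```

```bash
python3 -m inch '[[[0,0,0,0,0,-0.12],[0,0,0,0,0,-0.24],[0,0,0,0,0,-0.36],[0,0,0,0,0,-0.48],[0,0,0,0,0,-0.6],[0,0,0,0,0,-0.72],[0,0,0,0,0,-0.84],[0,0,0,0,0,-0.96]]]' >/dev/null; python3 g.py
python3 -m inch '[[[0,0,0,0,0,-0.12],[0,0,0,0,0,-0.24],[0,0,0,0,0,-0.36],[0,0,0,0,0,-0.48],[0,0,0,0,0,-0.6],[0,0,0,0,0,-0.7],[0,0,0,0,0,-0.74],[0,0,0,0,0,-0.74]]]' >/dev/null; python3 g.py
```

```text
at [592.5 194.5 133.3] yang -5.5 q7 -0.12 F [ 2.2 -5.1  4.9] M [-1.    0.02 -0.27] w 9.5 gf 103.3 t 11.1 
 shift [ 0.32 -0.26  0.22] turn [7.000e-03 1.000e-03 1.375e+00]
at [594.8 195.1 133.3] yang 36.7 q7 0.42 F [ 5.7 -3.4  1.7] M [-0.84 -0.62  0.06] w 9.4 gf 103.0 t 11.7 
 shift [ 0.5  -0.19  0.22] turn [ 0.    0.01 -1.03]
```

```bash
python3 -m inch '[[[0,0,0,0,0,-0.05],[0,0,0,0,0,-0.1],[0,0,0,0,0,-0.1],[0,0,0,0,0,-0.1]]]' >/dev/null; python3 g.py
python3 -m inch '[[[0,0,0,0,0,-0.05],[0,0,0,0,0,-0.1],[0,0,0,0,0,-0.1],[0,0,0,0,0,-0.1]]]' >/dev/null; python3 g.py
```

```text
at [595.  195.3 133.3] yang 42.2 q7 0.49 F [ 5.  -2.9  1.9] M [-0.82 -0.66 -0.41] w 9.1 gf 102.9 t 12.1 
 shift [ 0.51 -0.18  0.22] turn [ 0.     0.01  -0.934]
at [595.  195.3 133.4] yang 47.0 q7 0.55 F [ 4.5 -3.3  3.5] M [-0.7  -0.79 -2.88] w 9.4 gf 138.9 t 12.4 
 shift [ 0.53 -0.13  0.24] turn [ 0.003  0.008 -0.85 ]
```

```bash
python3 -m inch '[[[0,0,0,0,0,0.05],[0,0,0,0,0,0.08],[0,0,0,0,0,0.08]]]' >/dev/null
python3 -m inch '[[[0,0,0,0,0,0],[0,0,0,0,0,0],[0,0,0,0,0,0],[0,0,-2,0,0,0],[0,0,-6,0,0,0],[0,0,-9,0,0,0],[0,0,-9,0,0,0]]]' 0.5 40
python3 - <<'E'
from h import *
im=snap('top','t2.png')
cv2.imwrite('pics/c4.png',cv2.resize(im[145:285,180:440,::-1],None,fx=3,fy=3))
go(570.6,-276.6,230,90)
E
```

```text
t: 13.23
position: [593.7, 199.5, 228.0]
eef_rot: [0.004, 0.395, 0.918, 0.004]
contact_force: [1.6, -0.3, 0.4]
gripper_width: 42.7
grasp_force: 0.0
at [592.1 199.1 225.4] yang 43.4 q7 0.48 F [-0.3  0.1 -0.4] M [0.   0.04 0.04] w 42.8 gf 0.0 t 13.3 
 shift [-33.08 -34.25  -0.58] turn [ 0.005  0.005 -0.813]
```

View pics/c4.png

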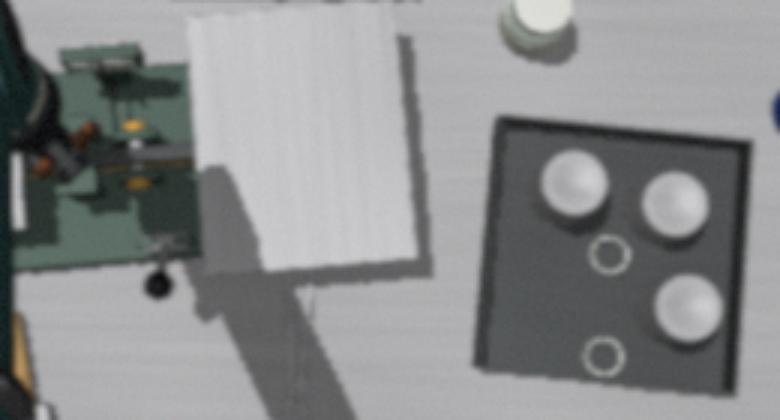

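```bash
python3 -m inch '[[[-33.1,-34.2,-0.6,0,0,-0.1],[-33.1,-34.2,-0.6,0,0,-0.2],[-33.1,-34.2,-0.6,0,0,-0.3],[-33.1,-34.2,-0.6,0,0,-0.4],[-33.1,-34.2,-0.6,0,0,-0.5],[-33.1,-34.2,-0.6,0,0,-0.6],[-33.1,-34.2,-0.6,0,0,-0.7],[-33.1,-34.2,-0.6,0,0,-0.81]]]' 1 >/dev/null
python3 - <<'E'
from h import *
go(570.6,-276.6,230,90)
E
```

```text
at [ 572.8 -136.3  224.7] yang 90.1 q7 1.72 F [ 0.4 -0.4 -0.7] M [ 0.01 -0.04 -0.04] w 85.6 gf 0.0 t 13.9 
 shift [  0.25 -14.03  -0.54] turn [ 0.    -0.003  0.002]
```

```bash
python3 -m inch '[[[0.25,-14,2,0,0,0],[0.25,-14,5,0,0,0],[0.25,-14,8,0,0,0],[0.25,-14,8,0,0,0],[0.25,-14,8,0,0,0]]]' 1 >/dev/null
python3 - <<'E'
from h import *
go(570.6,-276.6,68,90)
E
```

```text
at [ 564.6 -282.   139.4] yang 89.2 q7 1.93 F [-1.6  0.   0.2] M [-0.08  0.11  0.  ] w 85.5 gf 0.0 t 14.4 
 shift [-0.67  0.56  7.13] turn [-0.001 -0.012 -0.014]
```

```bash
python3 -m inch '[[[0,0,2,0,0,0],[0,0,2,0,0,0],[0,0,2,0,0,0]]]' 1 >/dev/null
python3 - <<'E'
from h import *
go(570.6,-276.6,68,90)
E
```

```text
at [ 569.4 -273.6  124.3] yang 89.7 q7 1.93 F [0.1 0.6 0.1] M [ 0.   -0.   -0.01] w 85.5 gf 0.0 t 14.6 
 shift [-0.14 -0.32  5.63] turn [ 0.002 -0.005 -0.005]
```

```bash
python3 -m inch '[[[-0.1,-0.1,2,0,0,0],[-0.1,-0.1,4,0,0,0],[-0.1,-0.1,5.6,0,0,0],[-0.1,-0.1,5.6,0,0,0],[-0.1,-0.1,5.6,0,0,0]]]' 1 >/dev/null; python3 g.py
python3 -m inch '[[[0,0,0,0,0,0],[0,0,0,0,0,0],[0,0,0,0,0,0],[0,0,0,0,0,0],[0,0,0,0,0,0]]]' 0 40 >/dev/null; python3 g.py
```

```text
at [ 571.9 -275.1   70.4] yang 89.7 q7 1.93 F [ 0.1 -1.1 -0.6] M [-0.   -0.06 -0.01] w 85.7 gf 0.0 t 15.0 
 shift [-1.6  47.32 -6.03] turn [ 0.001 -0.001 -0.104]
at [ 573.1 -276.6   72.1] yang 89.6 q7 1.93 F [-0.5  0.9  7.2] M [0.31 0.08 0.11] w 62.9 gf 44.4 t 15.4 
 shift [-1.42 47.45 -5.93] turn [-0.001  0.003 -0.106]
```

```bash
python3 -m inch '[[[0,0,-3,0,0,0],[0,0,-7,0,0,0],[0,0,-11,0,0,0],[0,0,-15,0,0,0],[0,3,-17,0,0,0],[0,7,-17,0,0,0],[0,11,-17,0,0,-0.04],[0,14,-17,0,0,-0.09]]]' >/dev/null
python3 - <<'E'
from h import *
go(574.8,-52.8,240,95)
E
```

```text
at [ 572.2 -132.3  240.9] yang 95.0 q7 1.78 F [ 0.7  1.2 -4.1] M [ 0.08 -0.01  0.03] w 62.9 gf 46.2 t 16.1 
 shift [-0.95  7.9   0.1 ] turn [ 0.002  0.    -0.   ]
```

```bash
python3 -m inch '[[[-0.5,4,0,0,0,0],[-0.95,7.2,0,0,0,0],[-0.95,7.9,2,0,0,0],[-0.95,7.9,5,0,0,0],[-0.95,7.9,6,0,0,0],[-0.95,7.9,6,0,0,0],[-0.95,7.9,6,0,0,0]]]' >/dev/null
python3 - <<'E'
from h import *
go(574.8,-52.8,162.5,95)
E
```

```text
at [575.1 -57.7 179.9] yang 94.7 q7 1.63 F [ 0.3 -0.1 -2.4] M [-0.07 -0.08 -0.04] w 63.4 gf 46.1 t 16.7 
 shift [-0.01  0.5   1.74] turn [-0.    -0.002 -0.005]
```

```bash
python3 -m inch '[[[0,0.3,0.7,0,0,0],[0,0.3,1.3,0,0,0],[0,0.3,1.6,0,0,0],[0,0.3,1.7,0,0,0],[0,0.3,1.75,0,0,0]]]'
```

```text
t: 17.12
position: [575.3, -54.0, 162.8]
eef_rot: [-0.0, -0.041, 0.999, -0.0]
contact_force: [-0.6, -0.1, 0.3]
gripper_width: 62.6
grasp_force: 46.2
```

```bash
python3 -m inch '[[[0,0,-0.1,0,0,0],[0,0,-0.1,0,0,0],[0,0,-0.2,0,0,0],[0,0,-2,0,0,0],[0,0,-5,0,0,0],[0,0,-8,0,0,0],[0,0,-8,0,0,0]]]' 1 >/dev/null
python3 - <<'E'
from h import *
go(554.2,-374.7,200,90)
im=snap('top','t3.png')
c=im[180:280,340:435,::-1];g=cv2.GaussianBlur(cv2.cvtColor(c,cv2.COLOR_BGR2GRAY),(3,3),0)
ci=cv2.HoughCircles(cv2.resize(g,None,fx=4,fy=4,interpolation=cv2.INTER_CUBIC),cv2.HOUGH_GRADIENT,1,60,param1=80,param2=18,minRadius=35,maxRadius=60)
for x,y,r in ci[0]:
    u,v=x/4+340,y/4+180; print('circ',u,v,r/4,plane('top',u,v,89),plane('top',u,v,75))
E
```

```text
at [579.7 -53.9 248.9] yang 94.8 q7 1.63 F [1.7 0.5 0.4] M [-0.04  0.01 -0.03] w 85.7 gf 0.0 t 17.7 
 shift [  5.26 -31.75   4.87] turn [-0.001  0.012  0.083]
circ 409.625 247.125 10.9 [ 456.4 -381.4   89. ] [ 457.  -385.3   75. ]
circ 405.375 213.375 10.25 [ 551.1 -371.6   89. ] [ 552.8 -375.4   75. ]
```

```bash
python3 -m inch '[[[0.7,-4,0,0,0,0.08],[1.4,-8,0,0,0,0.08],[2,-12,1,0,0,0.08],[2.6,-16,2,0,0,0.08],[3.2,-20,3,0,0,0.08],[3.9,-24,5,0,0,0.08],[4.6,-28,8,0,0,0.08],[4.9,-31.8,10,0,0,0.08]]]' >/dev/null
python3 -m inch '[[[0,0,0,0,0,0],[0,0,0,0,0,0],[0,0,0,0,0,0]]]' >/dev/null
python3 - <<'E'
from h import *
go(553,-375,55,90)
E
```

```text
at [ 553.  -362.3  148.5] yang 90.2 q7 2.07 F [ 0.4  0.6 -0.4] M [ 0.03 -0.07 -0.02] w 85.2 gf 0.0 t 18.7 
 shift [-0.01 -1.29  9.35] turn [ 0.001 -0.001  0.003]
```

```bash
python3 -m inch '[[[0,-0.8,3,0,0,0],[0,-0.8,5,0,0,0],[0,-0.8,5,0,0,0],[0,-0.8,5,0,0,0]]]' >/dev/null
python3 - <<'E'
from h import *
go(553,-375,56,90)
E
```

```text
at [ 553.6 -368.4   99.2] yang 90.3 q7 2.08 F [-0.3  0.6  1.2] M [-0.03  0.04  0.04] w 85.4 gf 0.0 t 19.0 
 shift [ 0.06 -0.67  4.32] turn [ 0.002 -0.001  0.006]
```

```bash
python3 -m inch '[[[0,-0.6,0,0,0,0],[0,-0.6,2,0,0,0],[0,-0.6,4.3,0,0,0],[0,-0.6,4.3,0,0,0],[0,-0.6,4.3,0,0,0]]]' >/dev/null; python3 g.py
python3 -m inch '[[[0,0,0,0,0,0],[0,0,0,0,0,0],[0,0,0,0,0,0],[0,0,0,0,0,0],[0,0,0,0,0,0]]]' 0 40 >/dev/null; python3 g.py
```

```text
at [ 553.6 -376.7   57.1] yang 90.2 q7 2.08 F [0.4 0.4 1. ] M [-0.02 -0.02  0.01] w 85.5 gf 0.0 t 19.4 
 shift [-3.89 57.44 -7.38] turn [ 0.    -0.    -0.096]
at [ 554.8 -377.1   58.8] yang 90.2 q7 2.08 F [-0.5  2.3  6.2] M [0.46 0.07 0.04] w 63.3 gf 44.8 t 19.8 
 shift [-3.77 57.48 -7.27] turn [-0.001  0.003 -0.096]
```

```bash
python3 -m inch '[[[0,0,-3,0,0,0],[0,0,-7,0,0,0],[0,0,-11,0,0,0],[0,2,-15,0,0,0],[-2,5,-18,0,0,0],[-5,8,-19,0,0,0],[-8,11,-19,0,0,-0.04],[-10,14,-19,0,0,-0.09]]]' >/dev/null
python3 - <<'E'
from h import *
go(654.4,-45.8,248,95)
E
```

```text
at [ 652.9 -239.8  249.4] yang 95.3 q7 1.92 F [-0.1  0.1 -2.3] M [-0.05 -0.05 -0.05] w 62.9 gf 45.3 t 20.5 
 shift [-1.95 19.31  0.09] turn [-0.003  0.005  0.006]
```

```bash
python3 -m inch '[[[-0.5,4,0,0,0,0],[-1,8,0,0,0,0],[-1.5,12,0,0,0,0],[-1.9,16,0,0,0,0],[-1.9,19,0,0,0,0],[-1.9,19.3,4,0,0,0],[-1.9,19.3,7,0,0,0],[-1.9,19.3,7,0,0,0]]]' >/dev/null
python3 -m inch '[[[0,0,0,0,0,0],[0,0,0,0,0,0],[0,0,0,0,0,0]]]' >/dev/null
python3 - <<'E'
from h import *
go(654.4,-45.8,149,95)
E
```

```text
at [653.5 -46.6 178.8] yang 95.3 q7 1.62 F [ 0.5 -0.6 -2.2] M [-0.02 -0.03  0.05] w 63.2 gf 45.3 t 21.4 
 shift [-0.09  0.07  2.98] turn [-0.001  0.004  0.004]
```

```bash
python3 -m inch '[[[0,0,1.5,0,0,0],[0,0,2.4,0,0,0],[0,0,2.8,0,0,0],[0,0,2.9,0,0,0],[0,0,2.95,0,0,0]]]'
```

```text
t: 21.83
position: [651.7, -46.0, 147.8]
eef_rot: [-0.0, -0.046, 0.999, -0.0]
contact_force: [-2.3, -0.8, 4.0]
gripper_width: 63.1
grasp_force: 45.8
```

```bash
python3 -m inch '[[[0,0,-0.1,0,0,0],[0,0,-0.1,0,0,0],[0,0,-0.2,0,0,0],[0,0,-2,0,0,0],[0,0,-6,0,0,0],[0,0,-10,0,0,0],[0,0,-10,0,0,0]]]' 1 >/dev/null
python3 - <<'E'
from h import *
go(456,-382,200,90)
im=snap('top','t4.png')
c=im[180:280,340:435,::-1];g=cv2.GaussianBlur(cv2.cvtColor(c,cv2.COLOR_BGR2GRAY),(3,3),0)
ci=cv2.HoughCircles(cv2.resize(g,None,fx=4,fy=4,interpolation=cv2.INTER_CUBIC),cv2.HOUGH_GRADIENT,1,60,param1=80,param2=18,minRadius=35,maxRadius=60)
for x,y,r in ci[0]:
    u,v=x/4+340,y/4+180; print('circ',u,v,r/4,plane('top',u,v,89),plane('top',u,v,75))
E
```

```text
at [657.4 -45.5 255.8] yang 95.3 q7 1.63 F [1.1 0.8 0.7] M [-0.05 -0.09 -0.03] w 85.2 gf 0.0 t 22.4 
 shift [ 23.27 -31.62   5.25] turn [-0.001  0.016  0.093]
circ 409.125 247.375 11.025 [ 455.7 -380.    89. ] [ 456.3 -383.9   75. ]
```

```bash
python3 -m inch '[[[2.3,-3.2,0,0,0,0.09],[4.7,-6.4,0,0,0,0.09],[7,-9.6,1,0,0,0.09],[9.3,-12.8,2,0,0,0.09],[11.6,-16,3,0,0,0.09],[13.9,-19.2,4,0,0,0.09],[16.2,-22.4,5,0,0,0.09],[18.5,-25.6,5,0,0,0.09]]]' >/dev/null
python3 -m inch '[[[2.2,-2.9,0,0,0,0],[4.3,-5.8,2,0,0,0],[4.3,-5.8,5,0,0,0],[4.3,-5.8,5,0,0,0],[4.3,-5.8,5,0,0,0],[4.3,-5.8,5,0,0,0]]]' >/dev/null
python3 - <<'E'
from h import *
go(456,-381,70,90)
E
```

```text
at [ 449.8 -374.7  147.3] yang 90.3 q7 2.18 F [0.2 0.1 0.9] M [-0.01  0.03 -0.01] w 85.6 gf 0.0 t 23.6 
 shift [-0.6  -0.63  7.73] turn [0.001 0.001 0.005]
```

```bash
python3 -m inch '[[[-0.5,-0.6,2,0,0,0],[-0.5,-0.6,3,0,0,0],[-0.5,-0.6,3,0,0,0],[-0.5,-0.6,3,0,0,0]]]' >/dev/null
python3 - <<'E'
from h import *
go(456,-381,70,90)
E
```

```text
at [ 454.1 -380.6  117.1] yang 90.3 q7 2.18 F [ 0.1 -0.5  0.1] M [ 0.01 -0.02  0.08] w 85.4 gf 0.0 t 24.0 
 shift [-0.19 -0.05  4.71] turn [ 0.001 -0.     0.005]
```

```bash
python3 -m inch '[[[-0.1,0,2,0,0,0],[-0.1,0,4,0,0,0],[-0.1,0,4.8,0,0,0],[-0.1,0,4.8,0,0,0]]]' >/dev/null; python3 g.py
python3 -m inch '[[[0,0,0,0,0,0],[0,0,0,0,0,0],[0,0,0,0,0,0],[0,0,0,0,0,0],[0,0,0,0,0,0]]]' 0 40 >/dev/null; python3 g.py
python3 -m inch '[[[0,0,-3,0,0,0],[0,0,-7,0,0,0],[0,0,-11,0,0,0],[0,2,-15,0,0,0.1],[-2,5,-19,0,0,0.2],[-5,8,-20,0,0,0.3],[-8,11,-20,0,0,0.4],[-10,14,-20,0,0,0.5]]]' >/dev/null
python3 - <<'E'
from h import *
go(608.5,20.4,270,5)
E
```

```text
at [ 453.9 -380.6   68. ] yang 90.2 q7 2.17 F [ 0.4 -0.4 -0.5] M [-0.02 -0.02 -0.03] w 85.3 gf 0.0 t 24.3 
 shift [-13.86  57.81  -6.22] turn [ 0.002 -0.002 -0.095]
at [ 455.3 -382.    70.2] yang 90.2 q7 2.17 F [0.1 1.9 6. ] M [ 0.2   0.12 -0.02] w 63.0 gf 44.7 t 24.7 
 shift [-13.7   57.93  -6.11] turn [-0.001  0.002 -0.096]
at [ 550.8 -248.8  271.2] yang 61.1 q7 1.47 F [ 0.7 -0.  -2.7] M [-0.09 -0.01 -0.  ] w 62.7 gf 45.9 t 25.4 
 shift [ 7.96 26.36  0.08] turn [0.003 0.005 0.979]
```

```bash
python3 -m inch '[[[1,3.3,0,0,0,0.12],[2,6.6,0,0,0,0.24],[3,9.9,0,0,0,0.36],[4,13.2,0,0,0,0.48],[5,16.5,0,0,0,0.6],[6,19.8,0,0,0,0.72],[7,23.1,0,0,0,0.84],[8,26.3,0,0,0,0.96]]]' >/dev/null
python3 -m inch '[[[0,0,2,0,0,0],[0,0,5,0,0,0],[0,0,8,0,0,0],[0,0,8,0,0,0],[0,0,8,0,0,0],[0,0,8,0,0,0]]]' >/dev/null
python3 - <<'E'
from h import *
go(608.5,20.4,161,5)
E
```

```text
at [604.7  20.5 189.8] yang 6.5 q7 0.21 F [ 0.2 -0.2 -2.3] M [-0.02 -0.11 -0.02] w 63.4 gf 45.8 t 26.6 
 shift [-0.05  0.37  2.88] turn [0.002 0.    0.026]
```

```bash
python3 -m inch '[[[0,0.2,1.3,0,0,0],[0,0.2,2.3,0,0,0],[0,0.2,2.8,0,0,0],[0,0.2,2.9,0,0,0],[0,0.2,2.9,0,0,0]]]'
python3 -m inch '[[[0,0,-0.1,0,0,0],[0,0,-0.1,0,0,0],[0,0,-0.2,0,0,0],[0,0,-2,0,0,0],[0,0,-6,0,0,0],[0,0,-10,0,0,0],[0,0,-10,0,0,0]]]' 1 >/dev/null
python3 - <<'E'
from h import *
go(415,105,200,96)
E
```

```text
t: 26.97
position: [605.8, 21.1, 159.5]
eef_rot: [-0.0, 0.666, 0.746, -0.0]
contact_force: [0.2, 0.7, -2.1]
gripper_width: 63.0
grasp_force: 46.1
at [611.3  20.6 267.9] yang 6.5 q7 0.18 F [ 0.7 -1.   0.7] M [-0.03 -0.06  0.02] w 85.7 gf 0.0 t 27.6 
 shift [ 10.61 -18.65   6.49] turn [ 0.012  0.013 -1.562]
```

```bash
python3 -m inch '[[[1,-3,0,0,0,-0.12],[2,-6,0,0,0,-0.24],[3,-9,0,0,0,-0.36],[4,-12,0,0,0,-0.48],[5,-14,0,0,0,-0.6],[7,-14,0,0,0,-0.72],[9,-14,0,0,0,-0.84],[9,-14,0,0,0,-0.96]]]' 0.5 >/dev/null
python3 -m inch '[[[0,0,1,0,0,-0.12],[0,0,2,0,0,-0.24],[0,0,4,0,0,-0.36],[0,0,6,0,0,-0.48],[0,0,6,0,0,-0.57],[0,0,6,0,0,-0.57],[0,0,6,0,0,-0.57]]]' >/dev/null
python3 - <<'E'
from h import *
go(468.5,110.5,126,95)
im=snap('top','t5.png');s=snap('scene','s5.png')
a=cv2.resize(im[140:290,190:440,::-1],(660,396));b=cv2.resize(s[140:330,150:430,::-1],(292,198))
cv2.imwrite('pics/c5.png',a); cv2.imwrite('pics/c6.png',cv2.resize(s[130:330,150:430,::-1],None,fx=2.5,fy=2.5))
E
```

```text
at [457.1  94.6 199.9] yang 94.0 q7 1.29 F [0.4 1.  0.6] M [-0.01  0.01 -0.05] w 42.7 gf 0.0 t 28.8 
 shift [-1.24  1.51  7.39] turn [ 0.     0.001 -0.017]
```

View pics/c6.png

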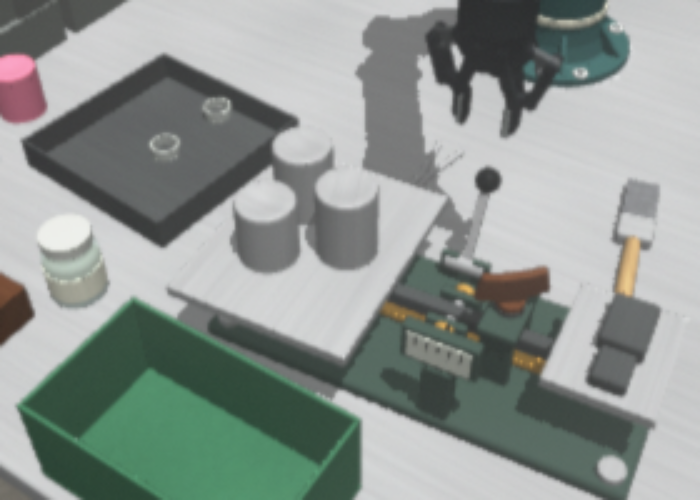

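The three cups stand upright on the platform, the wing is turned to open, and the lever ball at crop (487,180) is clear of the gripper. Next I'll grip the ball.

```bash
python3 -m inch '[[[-1.2,1.5,0,0,0,0],[-1.2,1.5,2,0,0,0],[-1.2,1.5,5,0,0,0],[-1.2,1.5,7.2,0,0,0],[-1.2,1.5,7.2,0,0,0],[-1.2,1.5,7.2,0,0,0]]]' >/dev/null; python3 g.py
python3 -m inch '[[[0,0,0,0,0,0],[0,0,0,0,0,0],[0,0,0,0,0,0],[0,0,0,0,0,0],[0,0,0,0,0,0]]]' 0 30; python3 g.py
```

```text
at [467.3 110.5 127.6] yang 94.2 q7 1.24 F [ 0.1 -0.6 -0.6] M [0.03 0.02 0.08] w 42.8 gf 0.0 t 29.4 
 shift [-12.9    7.83  -0.36] turn [-0.001 -0.001 -0.027]
t: 29.82
position: [468.6, 110.4, 129.1]
eef_rot: [0.001, -0.036, 0.999, 0.0]
contact_force: [-1.4, -1.3, 7.3]
gripper_width: 26.3
grasp_force: 29.8
at [468.6 110.4 129.1] yang 94.2 q7 1.24 F [-1.4 -1.3  7.3] M [-0.35  0.12 -0.  ] w 26.3 gf 29.8 t 29.8 
 shift [-12.78   7.85  -0.15] turn [ 0.     0.003 -0.027]
```

```bash
python3 -m inch '[[[-1.2,0,-0.5,0,0,0],[-2.5,0,-0.9,0,0,0],[-3.7,0.05,-1.1,0,0,0],[-5,0.05,-1.2,0,0,0],[-6.3,0.1,-1.05,0,0,0],[-7.5,0.1,-0.75,0,0,0],[-8.7,0.1,-0.3,0,0,0],[-9.8,0.1,0.1,0,0,0]]]' 
python3 -m inch '[[[-0.3,0,0.1,0,0,0],[-0.5,0,0.2,0,0,0],[-0.5,0,0.2,0,0,0],[-0.5,0,0.2,0,0,0]]]'
python3 - <<'E'
from h import *
im=snap('top','t6.png');s=snap('scene','s6.png')
cv2.imwrite('pics/c7.png',cv2.resize(s[130:330,150:430,::-1],None,fx=2.5,fy=2.5))
E
```

```text
t: 30.48
position: [564.4, 119.4, 127.4]
eef_rot: [-0.001, -0.037, 0.999, 0.0]
contact_force: [-3.1, 1.7, 1.4]
gripper_width: 26.0
grasp_force: 29.3
t: 30.82
position: [570.0, 119.9, 124.6]
eef_rot: [0.0, -0.037, 0.999, 0.001]
contact_force: [-0.2, 2.5, -1.1]
gripper_width: 25.8
grasp_force: 29.5
```

View pics/c7.png

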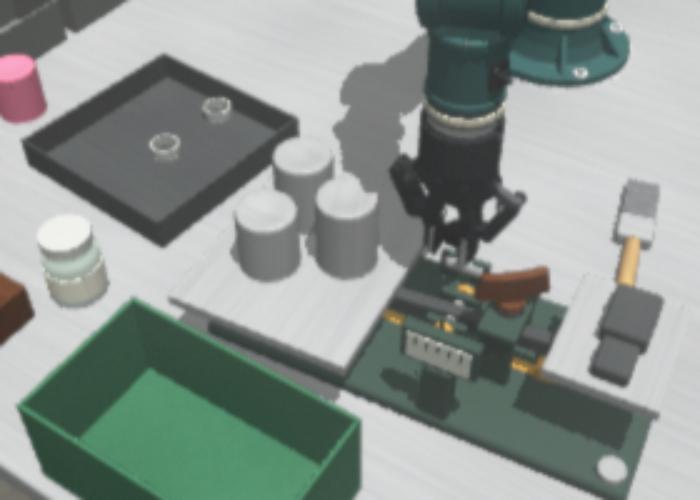

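```bash
python3 -m inch '[[[-0.3,0,0.15,0,0,0],[-0.6,0,0.3,0,0,0],[-0.8,0,0.4,0,0,0],[-0.8,0,0.4,0,0,0],[-0.8,0,0.4,0,0,0]]]' 
python3 -m inch '[[[0,0,0,0,0,0],[0,0,0,0,0,0],[0,0,0,0,0,0],[0,0,0,0,0,0],[0,0,0,0,0,0],[0,0,0,0,0,0],[0,0,0,0,0,0],[0,0,0,0,0,0]]]' >/dev/null
python3 -m inch '[[[0,0,0,0,0,0],[0,0,0,0,0,0],[0,0,0,0,0,0],[0,0,0,0,0,0],[0,0,0,0,0,0],[0,0,0,0,0,0],[0,0,0,0,0,0],[0,0,0,0,0,0]]]' >/dev/null
python3 -m inch '[[[0,0,0,0,0,0],[0,0,0,0,0,0],[0,0,0,0,0,0],[0,0,0,0,0,0],[0,0,0,0,0,0],[0,0,0,0,0,0],[0,0,0,0,0,0],[0,0,0,0,0,0]]]'
python3 - <<'E'
from h import *
s=snap('scene','s7.png')
cv2.imwrite('pics/c8.png',np.vstack([cv2.resize(cv2.imread('pics/s%d.png'%k)[190:290,225:425],None,fx=3,fy=3,interpolation=cv2.INTER_CUBIC) for k in(5,7)]))
E
```

```text
t: 31.33
position: [573.6, 120.1, 122.0]
eef_rot: [-0.005, -0.037, 0.999, -0.0]
contact_force: [-11.5, 2.8, 18.4]
gripper_width: 25.7
grasp_force: 28.2
t: 33.33
position: [573.7, 120.1, 122.0]
eef_rot: [-0.004, -0.037, 0.999, -0.0]
contact_force: [-11.5, 2.6, 18.6]
gripper_width: 25.6
grasp_force: 28.2
```

View pics/c8.png

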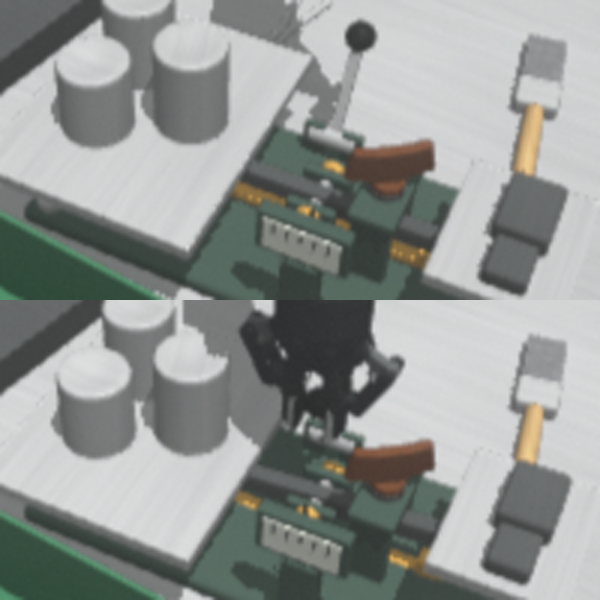

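```bash
python3 -m inch '[[[0,0,0,0,0,0],[0,0,0,0,0,0],[0,0,0,0,0,0],[0,0,0,0,0,0],[0,0,0,0,0,0],[0,0,0,0,0,0],[0,0,0,0,0,0],[0,0,0,0,0,0]]]' - 40 >/dev/null
python3 - <<'E'
from h import *
s=snap('scene','s8.png')
a,b=[cv2.imread('pics/s%d.png'%k).astype(int)[230:330,225:320] for k in(7,8)]
print('diff',abs(a-b).mean())
b=cv2.imread('pics/s5.png').astype(int)[230:330,225:320];print('diff5',abs(a-b).mean())
E
python3 -m inch '[[[1,0,-0.5,0,0,0],[2.4,0,-1,0,0,0],[3.7,0,-1.45,0,0,0],[5,-0.05,-1.8,0,0,0],[6.3,-0.05,-1.9,0,0,0],[7.5,-0.1,-1.75,0,0,0],[8.7,-0.1,-1.5,0,0,0],[9.9,-0.1,-1.1,0,0,0]]]' 
python3 -m inch '[[[0.6,0,0.2,0,0,0],[1.2,0,0.4,0,0,0],[1.6,0,0.6,0,0,0],[1.6,0,0.6,0,0,0],[1.6,0,0.6,0,0,0]]]'
```

```text
diff 0.6424210526315789
diff5 10.374456140350878
t: 34.77
position: [492.5, 112.2, 135.2]
eef_rot: [0.015, -0.036, 0.999, 0.003]
contact_force: [22.1, -2.6, 14.9]
gripper_width: -0.3
grasp_force: 11.0
t: 35.18
position: [492.1, 113.2, 134.1]
eef_rot: [0.029, -0.034, 0.999, 0.006]
contact_force: [27.3, -2.8, 15.8]
gripper_width: -0.0
grasp_force: 13.9
```

```bash
python3 -m inch '[[[-0.8,0,0,0,0,0],[-1.6,0,-2,0,0,0],[-1.6,0,-6,0,0,0],[-1.6,0,-9,0,0,0],[-4,0,-9,0,0,0],[-6,0,-9,0,0,0],[-6,0,-9,0,0,0]]]'
python3 - <<'E'
from h import *
s=snap('scene','s9.png');t=snap('top','t9.png')
a=cv2.resize(s[180:290,220:420,::-1],(700,385),interpolation=cv2.INTER_CUBIC)
b=cv2.resize(t[180:260,200:320,::-1],(312,208),interpolation=cv2.INTER_CUBIC)
cv2.imwrite('pics/c9.png',np.vstack([a,np.hstack([b,np.zeros((208,388,3),np.uint8)])]))
x=s.astype(int)[230:330,225:320,::-1]
for k in(5,8):print(k,abs(x-cv2.imread('pics/s%d.png'%k).astype(int)[230:330,225:320]).mean())
E
```

```text
t: 35.77
position: [529.6, 113.7, 217.7]
eef_rot: [0.005, -0.035, 0.999, 0.0]
contact_force: [0.4, -0.3, 0.3]
gripper_width: 0.2
grasp_force: 0.0
5 1.6703859649122808
8 9.223754385964913
```

View pics/c9.png

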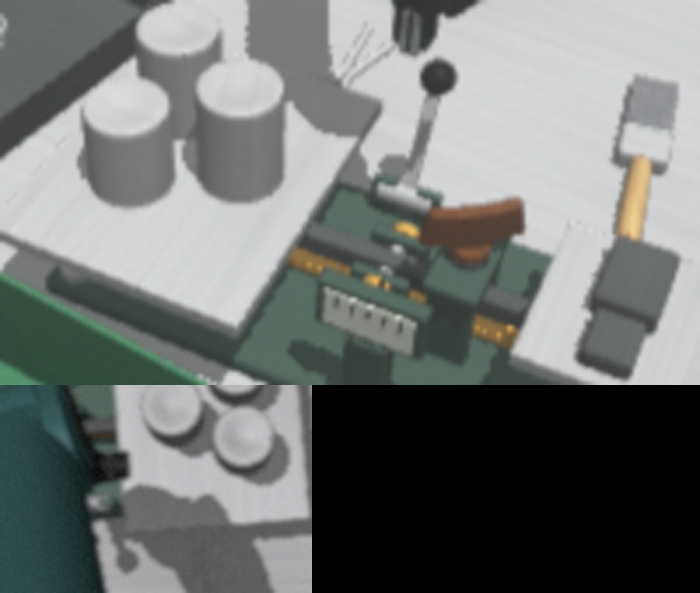

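The beam is level again: the platform matches the earlier arrested view and the ball is back at pixel (345,202). Next I'll locate the cups on the platform.

```bash
cat >> h.py <<'E'
def cups(im,roi,zs):
    x0,y0,x1,y1=roi;g=cv2.GaussianBlur(cv2.cvtColor(im[y0:y1,x0:x1],cv2.COLOR_RGB2GRAY),(3,3),0)
    ci=cv2.HoughCircles(cv2.resize(g,None,fx=4,fy=4,interpolation=cv2.INTER_CUBIC),cv2.HOUGH_GRADIENT,1,60,param1=80,param2=18,minRadius=38,maxRadius=60)
    for x,y,r in (ci[0] if ci is not None else []):
        u,v=x/4+x0,y/4+y0;print('circ',round(u,1),round(v,1),r/4,*[plane('top',u,v,z)for z in zs])
E
python3 - <<'E'
from h import *
t=cv2.imread('pics/t9.png')[:,:,::-1].copy();cups(t,(240,140,325,245),(179,165))
go(605,21,260,5)
E
```

```text
circ 294.9 201.9 13.725 [567.5 -58.5 179. ] [569.5 -58.8 165. ]
circ 304.9 218.9 13.45 [522.8 -85.  179. ] [524.2 -85.7 165. ]
circ 266.4 189.1 10.125 [600.7  17.2 179. ] [603.1  17.8 165. ]
circ 290.4 173.1 10.125 [644.4 -45.8 179. ] [647.4 -46.  165. ]
at [524.4 113.3 215.9] yang 94.1 q7 1.3 F [-0.2  0.1  0. ] M [ 0.02  0.03 -0.01] w -0.3 gf 0.0 t 35.9 
 shift [-7.39 -9.78 -4.39] turn [0.    0.002 1.555]
```

```bash
python3 -m inch '[[[0,0,-2,0,0,0.12],[0,0,-5,0,0,0.24],[-2,-2,-6,0,0,0.36],[-4,-4,-6,0,0,0.48],[-6,-7,-6,0,0,0.6],[-7.4,-9.8,-6,0,0,0.72],[-7.4,-9.8,-6,0,0,0.84],[-7.4,-9.8,-6,0,0,0.96]]]' 1 >/dev/null
python3 -m inch '[[[0,0,0,0,0,0.12],[0,0,0,0,0,0.24],[0,0,0,0,0,0.36],[0,0,0,0,0,0.48],[0,0,0,0,0,0.595],[0,0,0,0,0,0.595],[0,0,0,0,0,0.595]]]' >/dev/null
python3 - <<'E'
from h import *
go(605,21,160,5)
E
```

```text
at [603.2  21.9 275.1] yang 5.3 q7 0.16 F [-0.3 -0.6  0.4] M [ 0.03 -0.03 -0.01] w 85.7 gf 0.0 t 37.1 
 shift [-0.1   0.19 11.51] turn [-0.002  0.001  0.004]
```

```bash
python3 -m inch '[[[0,0.1,3,0,0,0],[0,0.1,6,0,0,0],[0,0.1,8,0,0,0],[0,0.1,10,0,0,0],[0,0.1,11.4,0,0,0],[0,0.1,11.4,0,0,0],[0,0.1,11.4,0,0,0]]]' >/dev/null; python3 g.py
python3 -m inch '[[[0,0,0,0,0,0],[0,0,0,0,0,0],[0,0,0,0,0,0],[0,0,0,0,0,0],[0,0,0,0,0,0]]]' 0 40 >/dev/null; python3 g.py
```

```text
at [604.5  22.1 161. ] yang 5.2 q7 0.22 F [-0.2  0.3 -0. ] M [ 0.   -0.03  0.03] w 85.6 gf 0.0 t 37.7 
 shift [17.64  0.18  3.  ] turn [-0.002  0.002  1.562]
at [606.   22.2 162.9] yang 5.1 q7 0.22 F [-1.6 -0.1  6.6] M [-0.1   0.16  0.04] w 63.2 gf 45.3 t 38.1 
 shift [ 1.764e+01 -1.000e-02  3.190e+00] turn [ 0.002 -0.002  1.561]
```

```bash
python3 -m inch '[[[0,0,-4,0,0,0],[0,0,-8,0,0,0],[0,0,-11,0,0,0],[-3,-1.5,-12,0,0,0],[-6.5,-3.2,-12,0,0,0],[-10,-5,-12,0,0,0],[-13.6,-6.6,-12,0,0,0],[-17.2,-8.2,-12,0,0,0]]]' >/dev/null
python3 -m inch '[[[-3.6,-1.7,0,0,0,0],[-7.2,-3.4,0,0,0,0],[-10.8,-5.1,1,0,0,0],[-14.4,-6.8,3,0,0,0],[-18,-8.5,5,0,0,0],[-21.6,-10.2,8,0,0,0],[-21.6,-10.2,11,0,0,0],[-21.6,-10.2,14,0,0,0]]]' >/dev/null
python3 -m inch '[[[0,0,0,0,0,0],[0,0,0,0,0,0],[0,0,0,0,0,0]]]' >/dev/null
python3 - <<'E'
from h import *
go(456,-382,73.5,5)
E
```

```text
at [ 457.7 -380.2  142.6] yang 5.2 q7 1.01 F [ 0.5 -0.3 -2.2] M [-0.01 -0.04  0.03] w 62.7 gf 46.0 t 39.7 
 shift [-0.15 -0.19  6.91] turn [0.001 0.001 0.003]
```

```bash
python3 -m inch '[[[-0.1,-0.1,3,0,0,0],[-0.1,-0.1,5,0,0,0],[-0.1,-0.1,6.3,0,0,0],[-0.1,-0.1,6.8,0,0,0],[-0.1,-0.1,6.9,0,0,0],[-0.1,-0.1,6.95,0,0,0]]]' 
python3 -m inch '[[[0,0,0,0,0,0],[0,0,-0.1,0,0,0],[0,0,-0.2,0,0,0],[0,0,-2,0,0,0],[0,0,-6,0,0,0],[0,0,-10,0,0,0],[0,0,-14,0,0,0],[0,0,-17,0,0,0]]]' 1 >/dev/null
python3 - <<'E'
from h import *
t=snap('top','t10.png');cups(t,(240,140,325,245),(179,165));cups(t,(340,180,435,280),(89,75))
go(652,-46,260,95)
E
```

```text
t: 40.2
position: [456.7, -381.4, 74.4]
eef_rot: [0.001, 0.675, 0.738, 0.001]
contact_force: [-1.9, 2.6, 5.3]
gripper_width: 62.7
grasp_force: 47.0
circ 294.9 201.4 14.025 [568.8 -58.5 179. ] [570.8 -58.8 165. ]
circ 273.6 179.1 12.475 [627.8  -1.6 179. ] [630.5  -1.2 165. ]
circ 410.4 247.4 11.1 [ 455.8 -383.4   89. ] [ 456.3 -387.4   75. ]
at [ 458.8 -385.1  251.5] yang 5.1 q7 0.95 F [ 0.  -0.9  3.2] M [-0.08 -0.04  0.02] w 85.7 gf 0.0 t 40.9 
 shift [32.07 22.25 -0.91] turn [ 1.00e-03  1.60e-02 -1.57e+00]
```

Run:
```python
import cv2
t=cv2.imread('pics/t10.png')
cv2.imwrite('pics/c10.png',cv2.resize(t[140:240,235:335],(600,600),interpolation=cv2.INTER_CUBIC))
```

```text
(no output)
```

View pics/c10.png

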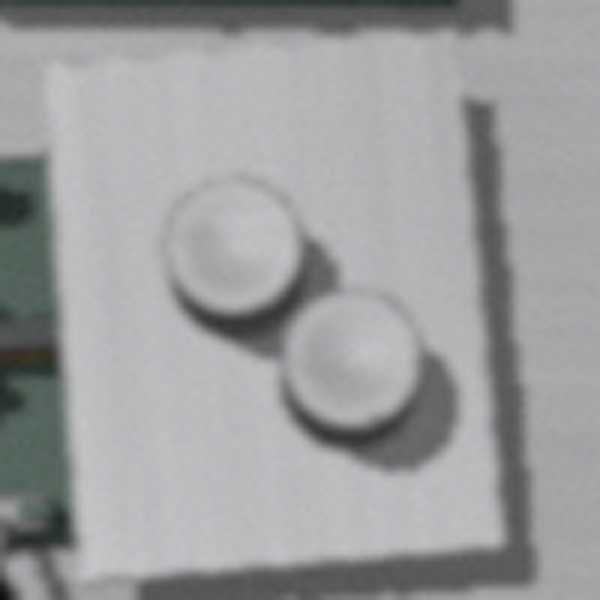

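The picture shows cup B knocked to crop (233,246), close beside cup A at (352,360). Both still stand, so I'll grip each across the line joining them, at -45°.

Run:
```python
from h import *
print(plane('top',273.8,181,165),plane('top',293.7,200,179))
go(632,-4,250,-45)
```

```text
[625.4  -1.7 165. ] [572.4 -55.3 179. ]
at [ 458.8 -385.1  251.5] yang 5.1 q7 0.95 F [ 0.  -0.9  3.2] M [-0.08 -0.04  0.02] w 85.7 gf 0.0 t 40.9 
 shift [3.643e+01 2.061e+01 3.000e-02] turn [0.014 0.004 0.874]
```

```bash
python3 -m inch '[[[3.5,2,0,0,0,0.1],[7,4,0,0,0,0.2],[10.5,6,0,0,0,0.3],[14,8,0,0,0,0.4],[17.5,10,0,0,0,0.5],[21,12,0,0,0,0.6],[24.5,14,0,0,0,0.7],[28,16,0,0,0,0.8]]]' >/dev/null
python3 - <<'E'
from h import *
go(628,-0.5,250,-45)
E
```

```text
at [590.9 -86.4 242.7] yang -41.0 q7 -0.26 F [ 0.5 -1.5 -1.2] M [-0.05 -0.06  0.01] w 85.3 gf 0.0 t 41.6 
 shift [ 8.92 -2.84 -0.73] turn [ 0.001 -0.001  0.07 ]
```

```bash
python3 -m inch '[[[3,-0.9,0,0,0,0.07],[6,-1.9,0,0,0,0.07],[8.7,-2.8,0,0,0,0.07],[8.7,-2.8,2,0,0,0.07],[8.7,-2.8,4,0,0,0.07],[8.7,-2.8,4,0,0,0.07],[8.7,-2.8,4,0,0,0.07]]]' >/dev/null
python3 - <<'E'
from h import *
go(628,-0.5,148,-45)
E
```

```text
at [625.   -4.2 201.6] yang -44.7 q7 -0.41 F [ 1.2 -0.4 -0.1] M [ 0.01 -0.03 -0.01] w 85.2 gf 0.0 t 42.2 
 shift [ 0.49 -0.04  5.36] turn [-0.001  0.002  0.004]
```

```bash
python3 -m inch '[[[0.4,0,0,0,0,0],[0.4,0,2,0,0,0],[0.4,0,4,0,0,0],[0.4,0,5.3,0,0,0],[0.4,0,5.3,0,0,0],[0.4,0,5.3,0,0,0]]]' >/dev/null; python3 g.py
python3 -m inch '[[[0,0,0,0,0,0],[0,0,0,0,0,0],[0,0,0,0,0,0],[0,0,0,0,0,0],[0,0,0,0,0,0]]]' 0 40 >/dev/null; python3 g.py
```

```text
at [628.6  -1.8 149.4] yang -44.8 q7 -0.37 F [0.2 0.1 0.2] M [-0.01  0.03  0.01] w 85.7 gf 0.0 t 42.7 
 shift [ 11.47 -16.79   1.84] turn [0.   0.   0.69]
at [629.2  -1.3 150.7] yang -44.8 q7 -0.37 F [-1.2  0.8  5.9] M [ 0.28  0.43 -0.02] w 63.0 gf 45.9 t 43.1 
 shift [ 11.4  -16.79   1.98] turn [ 0.    -0.002  0.69 ]
```

```bash
python3 -m inch '[[[0,0,-4,0,0,0],[0,0,-8,0,0,0],[0,0,-11,0,0,0],[-3,2,-11,0,0,0],[-6.4,4.3,-11,0,0,0],[-9.8,6.6,-11,0,0,0],[-13.2,8.8,-11,0,0,0],[-16.6,11,-11,0,0,0]]]' >/dev/null
python3 -m inch '[[[-3.2,2.1,0,0,0,0],[-6.4,4.3,0,0,0,0],[-9.6,6.4,1,0,0,0],[-12.8,8.5,3,0,0,0],[-15.1,10.1,5,0,0,0],[-15.1,10.1,8,0,0,0],[-15.1,10.1,11,0,0,0],[-15.1,10.1,14,0,0,0]]]' >/dev/null
python3 -m inch '[[[0,0,0,0,0,0],[0,0,0,0,0,0],[0,0,0,0,0,0]]]' >/dev/null
python3 - <<'E'
from h import *
go(554,-375,61,-45)
E
```

```text
at [ 555.9 -375.9  120.5] yang -44.7 q7 0.22 F [ 0.4 -0.  -1.7] M [-0.02 -0.03  0.01] w 62.8 gf 45.8 t 44.7 
 shift [-0.07 -0.21  5.95] turn [0.002 0.    0.004]
```

```bash
python3 -m inch '[[[0,-0.1,2.5,0,0,0],[0,-0.1,4.3,0,0,0],[0,-0.1,5.4,0,0,0],[0,-0.1,5.8,0,0,0],[0,-0.1,5.9,0,0,0],[0,-0.1,6,0,0,0]]]' 
python3 -m inch '[[[0,0,0,0,0,0],[0,0,-0.1,0,0,0],[0,0,-0.2,0,0,0],[0,0,-2,0,0,0],[0,0,-6,0,0,0],[0,0,-10,0,0,0],[0,0,-14,0,0,0],[0,0,-18,0,0,0]]]' 1 >/dev/null
python3 - <<'E'
from h import *
t=snap('top','t11.png');cups(t,(240,140,325,245),(179,165));cups(t,(340,180,435,280),(89,75))
go(575,-54,250,-45)
E
```

```text
t: 45.17
position: [555.1, -374.7, 61.9]
eef_rot: [0.0, 0.923, 0.385, 0.001]
contact_force: [-3.2, 3.9, 13.4]
gripper_width: 63.2
grasp_force: 47.1
circ 293.4 200.1 11.225 [572.1 -54.5 179. ] [574.1 -54.7 165. ]
circ 304.9 218.6 13.475 [523.4 -85.  179. ] [524.9 -85.7 165. ]
circ 261.1 221.6 14.0 [514.2  29.5 179. ] [515.5  30.3 165. ]
circ 404.9 212.6 10.45 [ 553.2 -370.2   89. ] [ 554.9 -374.1   75. ]
at [ 557.9 -378.5  250.4] yang -44.8 q7 0.14 F [ 1.3 -2.2  4.8] M [-0.11 -0.04 -0.03] w 85.2 gf 0.0 t 45.9 
 shift [ 24.24 -21.65  -0.21] turn [ 0.015 -0.003  0.004]
```

```bash
python3 -m inch '[[[3,-2.7,0,0,0,0],[6,-5.4,0,0,0,0],[9,-8.1,0,0,0,0],[12,-10.8,0,0,0,0],[15,-13.5,0,0,0,0],[18,-16.2,0,0,0,0],[21,-18.9,0,0,0,0],[24,-21.5,0,0,0,0]]]' >/dev/null
python3 -m inch '[[[0,0,2,0,0,0],[0,0,4,0,0,0],[0,0,4,0,0,0],[0,0,4,0,0,0]]]' >/dev/null
python3 - <<'E'
from h import *
go(575,-54,161,-45)
E
```

```text
at [570.2 -52.8 198.9] yang -44.8 q7 -0.31 F [ 0.1 -0.   0.2] M [0.03 0.   0.02] w 85.3 gf 0.0 t 46.9 
 shift [0.26 0.43 3.79] turn [-0.001  0.001  0.004]
```

```bash
python3 -m inch '[[[0.2,0.3,0,0,0,0],[0.2,0.3,1.5,0,0,0],[0.2,0.3,3,0,0,0],[0.2,0.3,3.8,0,0,0],[0.2,0.3,3.8,0,0,0],[0.2,0.3,3.8,0,0,0]]]' >/dev/null; python3 g.py
python3 -m inch '[[[0,0,0,0,0,0],[0,0,0,0,0,0],[0,0,0,0,0,0],[0,0,0,0,0,0],[0,0,0,0,0,0]]]' 0 40 >/dev/null; python3 g.py
```

```text
at [574.7 -54.1 161.7] yang -44.8 q7 -0.27 F [ 0.3  0.1 -0.1] M [-0.03 -0.01  0.01] w 85.2 gf 0.0 t 47.4 
 shift [ 18.98 -16.66   3.06] turn [ 0.001 -0.001  0.689]
at [575.3 -53.8 162.2] yang -44.8 q7 -0.27 F [ 0.1 -1.3  5.4] M [-0.09 -0.    0.01] w 62.7 gf 45.9 t 47.8 
 shift [ 18.93 -16.67   3.11] turn [ 0.002 -0.002  0.69 ]
```

```bash
python3 -m inch '[[[0,0,-4,0,0,0],[0,0,-7,0,0,0],[0,0,-8,0,0,0],[-2.8,2.7,-8,0,0,0],[-5.6,5.4,-8,0,0,0],[-8.4,8.1,-8,0,0,0],[-11.2,10.8,-8,0,0,0],[-14,13.5,-8,0,0,0]]]' >/dev/null
python3 -m inch '[[[-2,2,2,0,0,0],[-2,2,5,0,0,0],[-2,2,8,0,0,0],[-2,2,11,0,0,0],[-2,2,11,0,0,0],[-2,2,11,0,0,0],[-2,2,11,0,0,0]]]' >/dev/null
python3 - <<'E'
from h import *
go(571,-277,73,-45)
E
```

```text
at [ 572.1 -276.3  131.8] yang -44.7 q7 0.1 F [ 0.2 -0.  -2.3] M [-0.05 -0.04 -0.03] w 63.4 gf 46.6 t 49.0 
 shift [-0.13 -0.03  5.88] turn [0.001 0.    0.005]
```

```bash
python3 -m inch '[[[0,0,2.5,0,0,0],[0,0,4.3,0,0,0],[0,0,5.3,0,0,0],[0,0,5.7,0,0,0],[0,0,5.8,0,0,0],[0,0,5.85,0,0,0]]]' 
python3 -m inch '[[[0,0,0,0,0,0],[0,0,-0.1,0,0,0],[0,0,-0.2,0,0,0],[0,0,-2,0,0,0],[0,0,-6,0,0,0],[0,0,-10,0,0,0],[0,0,-14,0,0,0],[0,0,-18,0,0,0]]]' 1 >/dev/null
python3 -m inch '[[[2,-2,0,0,0,0],[4,-4,0,0,0,0],[6,-6,0,0,0,0],[8,-8,0,0,0,0],[10,-10,0,0,0,0],[12,-12,0,0,0,0],[12,-12,0,0,0,0],[12,-12,0,0,0,0]]]' >/dev/null
python3 - <<'E'
from h import *
t=snap('top','t12.png');s=snap('scene','s12.png');cups(t,(340,180,435,280),(89,75))
cv2.imwrite('pics/c12.png',cv2.resize(s[100:340,110:460,::-1],None,fx=2.2,fy=2.2))
E
```

```text
t: 49.55
position: [572.6, -276.6, 73.8]
eef_rot: [0.001, 0.923, 0.385, 0.001]
contact_force: [0.2, 1.6, -3.1]
gripper_width: 62.9
grasp_force: 47.1
circ 410.6 247.4 11.125 [ 455.8 -384.1   89. ] [ 456.4 -388.1   75. ]
circ 404.9 213.4 11.0 [ 551.1 -370.2   89. ] [ 552.8 -374.    75. ]
circ 371.6 205.9 10.8 [ 571.3 -277.3   89. ] [ 573.2 -280.    75. ]
```

View pics/c12.png

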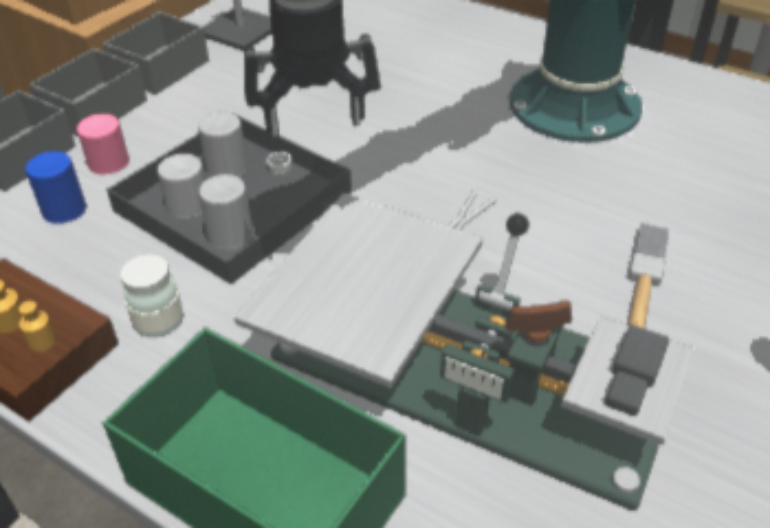

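All three cups stand upright in the tray around crop (205,180), the platform is empty and level, and the lever ball at (517,224) is back at its arrested end. The gripper is clear of everything, so I'm handing in.

```bash
python3 -m inch '[[[0,0,0,0,0,0],[0,0,0,0,0,0],[0,0,0,0,0,0],[0,0,0,0,0,0]]]' >/dev/null; python3 -c "from bench import hand_in;print(hand_in())"
```

```text
the job is handed in; nothing more can be done
None
```

I weighed all three cups present in the order asked and handed the job in at about 51 s: lock open, beam arrested level, cups upright in the tray. The grip slipped off the lever ball on the way back, so the shut fingers pushed it home, and one cup was knocked aside on the platform but stayed standing.

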